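Set the airbrush compressor's regulator and lock it

ROBOT

A 7-joint arm with a two-finger parallel gripper is mounted at the origin on the work surface. World frame = base frame: x ahead of the robot, y to its left, z up, the work surface at z = 0. Lengths are in m, angles in rad, forces in N, time in s.
With the tool pointing down it reaches from about 0.35 to 0.9 m from the base axis. Payload 7.2 kg.
Tool frame: the origin (TCP) lies midway between the tips of the shut fingers; the grasp point (between the pads) lies 19 mm behind it; z points along the fingers, y is the line along which they close (so a half turn about z gives the same grasp; the last joint's range is limited). The gripper opens to 88 mm and grips with 3 to 60 N. Pads are 20 mm wide; open, the fingers measure 115 mm over their backs; the gripper's body (75 mm by 178 mm) begins 61 mm behind the grasp point.
Start: joints at [1.043, 0.411, -0.013, 1.596, 0.006, 1.134, -0.082], TCP at [0.277, -0.56, 0.223] pointing down, gripper open.
Joint ranges: [-2.95, 2.95], [-0.29, 1.99], [-1.47, 1.44], [0.14, 2.54], [-1.03, 4.17], [0.13, 1.85], [-2.86, 2.86]. Speed limits (rad/s): [2.39, 2.39, 3.01, 3.01, 3.14, 3.14, 3.14].

INTERFACE

Orientations are given as a rotation vector (axis times angle).
In Python, from rig import * gives the robot as it stands.
- The arm moves only by the tool send_rows, never from a script. Its argument "steps" is a list of rows, each an object with "dp": the shift along the world's x, y, z in mm, a list of three; "dr": the turn, a rotation vector about the world's x, y, z in degrees, a list of three; "gripper": the opening, from -1 (shut) to 1 (fully open), so that 0 is half open. In form: [{"dp": [dx, dy, dz], "dr": [ax, ay, az], "gripper": gripper}, ...]. A call has exactly 8 rows; each row shifts and turns the commanded pose from where the row before left it; what a row does not reach is not made up. A row lasts 1/8 s, in which the tool goes at most 62.5 mm and 10.7 degrees, less where a joint would pass 70% of its speed; a pose out of reach is approached as far as the arm can. A call with a gripper value outside its range is refused whole. The fingers move at their own pace and stop on an object; "newtons" is the grip in N (left out, the last holds). Time passes only in rows, so rows that do not move let the fingers close, or fill a call up. It gives the time, the measured TCP pose, the force, the opening and the grip force at its end, in the units of the state.
- get_state(): the state, without advancing time (a new reading comes with each control period).
- read_camera(name): name is "side" or "top" or "wrist"; returns a dict with "color" (384x512x3 uint8, red, green, blue), "fx", "fy", "cx", "cy" (pixels), "world_to_cam" (4x4, takes a point from world to camera coordinates); the wrist camera has in their place "tool_from_camera" (4x4, takes a point from camera to tool coordinates, whose origin is the TCP and whose axes are the flange's). Camera axes: x right, y up, looking along -z (the intrinsics and any distortion apply to the point x, -y, -z); pixel columns grow to the right and rows downward; lengths in m; the calibration is good to about 2 mm. The wrist camera is an equidistant fisheye: a pixel r from the principal point sees the ray r / f radians off the axis. A picture is of the moment at which its call begins: read the wrist's pose just before it. There is no depth.
- hand_in(): hands the job in; it is judged then, once.
The state is a dict: "t": time; "joint_pos": joint angles; "qd": joint speeds; "effort": joint torques, N m; "eef_pos": TCP position; "ee_rot": TCP orientation; "contact_force": force on the tool from outside, world axes, zero at the start; "moment": the same for the moment, N m; "grip_width": finger opening in m; "grasp_force": force on a finger pad.
Only numpy, scipy, OpenCV 4.12 (cv2) and the standard library are available. Lean on these libraries where they do the work, as an engineer would, in place of code of your own. Each camera call takes 0.05 s, during which the arm holds its last target. There are 200 camera calls.

TASK

Set the pressure on the airbrush compressor: with the regulator knob still pushed in, turn it until the pointer on its skirt stands at the wedge-shaped set marker on the dial, then pull the knob straight up until it clicks and comes firmly against its stop, so that it is locked at that setting, and let go. Pull firmly but do not wrench it against the stop, the lock inside is plastic. Leave the set marker and the artist's bottles, jar and brushes as they stand.

Things in the scene. Friction and masses are not known exactly. Their poses are not given: they have to be found in the camera images.
- knob_grip (a point): on the upright axis of the regulator knob, on the left part of the compressor's top seen from its front. The knob is black and fluted, 42 mm in diameter, with a 58 mm skirt 4 mm thick at its foot; its grip rises 46 mm above the skirt. This point lies 24 mm above the skirt's upper face and 22 mm below the knob's top, and rises with the knob; at the start it is 196 mm above the table
- knob: the same knob; origin on its axis at the skirt's underside, z up, x towards its pointer; at the start 8 mm above the compressor's panel. The lock inside takes at most 20 N of pull on the knob once it is against the stop
- knob_lift (a joint): m the knob is pulled up: 0 = pushed in (start), free to turn. It slides up easily (2 N); about 3 mm before the stop it meets a ball detent (8 to 12 N), clicks and springs up onto its stop, the locked position. The stop lies at 0.0045 to 0.0115, by how a hidden lock ring is screwed in. Let go before the click, it sinks back in
- knob_turn (a joint): turn of the knob about its upright axis, rad, growing clockwise seen from above; 0 = pointer at the dial's zero, end stops at 0 and 4.71; stiff (about 0.12 N m), stays where it is left
- set_marker (a joint): place of the set marker on the dial, rad, measured like knob_turn: the pointer stands at the marker when both are equal. It is set beforehand, 0.6 to 1.6 rad clockwise of the pointer, and is to be left
- pointer_tip (a point): tip of the pointer, a small nose on the rim of the knob's skirt with a white line, 38 mm from the knob's axis; it turns and rises with the knob. A white line on the knob's top, from the middle outward, points the same way
- marker_tip (a point): inner tip of the set marker, a black wedge 9 mm wide and 6 mm tall that sits on the edge of the round aluminium dial plate (104 mm in diameter, graduated, lying on the panel around the knob) and points inward; 38 mm from the knob's axis
- bonnet: the regulator's bonnet under the knob, a short grey collar 36 mm in diameter and 6 mm tall on the panel, fixed; the lock (ball detent and stop) is hidden under it; origin on the knob's axis at table height
- compressor: compact airbrush compressor, fixed: grey case, 190 mm (x) by 300 mm (y), top panel 160 mm above the table; origin under its centre, front towards its -x, left seen from the front = +y. Knob axis at (-35, 80) mm in its frame; a 67 mm tank gauge 15 mm tall at (-30, -60) mm. An airbrush hangs in a holder at its right end
- paint_bottle: small black paint bottle, 28 mm in diameter, 62 mm tall, standing on the compressor's panel at the rear; origin at its base; leave it
- ink_bottle: white bottle, 50 mm in diameter, 62 mm tall, in front of the compressor; origin at its base; leave it
- ink_pot: dark glass pot, 44 mm in diameter, 45 mm tall, in front of the compressor; origin at its base; leave it
- water_jar: open glass jar, 84 mm in diameter, 120 mm tall; origin at its base; leave it
- wash_brush: paint brush lying on the table; leave it
- detail_brush: smaller green-handled paint brush lying on the table; leave it

How it is judged:
By the outcome, as a careful person would: the job done as asked, in the order asked, and still so for the second after the job is handed in, with the robot touching nothing.
It also fails if it takes over 48 s, if anything falls off the work surface, if the arm or the gripper's body presses on something with over 40 N, if the wrist force passes 120 N, or if a joint passes its speed limit or range.

## Working session

There is one attempt and no reset: what is moved stays moved. The work goes in short steps, Python scripts to look and compute and a tool call to move; the robot and the scene stay as the last step left them, time stands still between calls to the robot, and variables do not carry over. Pictures are saved under pics/ and viewed, at most 10 in all, crops included, and the job is handed in when it is done.

Besides the shell and the picture viewer there is one more tool, called as name(argument=value, ...), one argument or row to a line, values as JSON. send_rows: Moves the arm, as the interface text tells. Its arguments: {"type":"object","properties":{"steps":{"type":"array","items":{"type":"object","properties":{"dp":{"type":"array","items":{"type":"number"}},"dr":{"type":"array","items":{"type":"number"}},"gripper":{"type":"number"}}}},"newtons":{"type":"number"}},"required":["steps"]}

```bash
mkdir -p pics; cat > h.py <<'E'
from rig import *
import numpy as np, cv2
from scipy.spatial.transform import Rotation as R
def save(c,name,crop=None,s=1):
    im=c["color"][...,::-1]
    if crop: x0,y0,x1,y1=crop; im=im[y0:y1,x0:x1]
    cv2.imwrite("pics/"+name,cv2.resize(im,None,fx=s,fy=s,interpolation=cv2.INTER_CUBIC))
def pix_at_z(c,u,v,z):
    M=np.linalg.inv(c["world_to_cam"]); d=M[:3,:3]@np.array([(u-c["cx"])/c["fx"],-(v-c["cy"])/c["fy"],-1]); o=M[:3,3]
    return o+d*(z-o[2])/d[2]
def proj(c,p):
    q=c["world_to_cam"]@np.append(p,1); return c["cx"]+c["fx"]*q[0]/-q[2], c["cy"]-c["fy"]*q[1]/-q[2]
E
python3 - <<'E'
from h import *
import pickle
t=read_camera("top"); s=read_camera("side")
pickle.dump((t,s),open("cams.pkl","wb"))
im=np.hstack([t["color"],s["color"]])[...,::-1]
save(t,"top0.png",None,1.5); save(s,"side0.png",None,1.5)
print(get_state()); print({k:v for k,v in t.items() if k!="color"})
E
```

```text
{'t': 0.1, 'joint_pos': array([ 1.04278186,  0.41183065, -0.01272343,  1.59693284,  0.00558104,
        1.1342936 , -0.08220355]), 'qd': array([-3.35469161e-04, -1.97651318e-03, -9.34507335e-04, -3.18410018e-04,
        1.68115747e-03,  5.97890914e-04, -4.94107041e-05]), 'effort': array([ 2.08129532e-03, -5.89098573e+01,  6.43265750e-01, -2.91712993e+01,
       -5.38579992e-02,  1.44953988e-02,  1.22399606e-04]), 'eef_pos': array([ 0.27714494, -0.55969813,  0.22189767]), 'ee_rot': array([-3.05758595e+00, -7.15651279e-01,  6.31215643e-04]), 'contact_force': array([-0.37088663,  0.57507266,  0.10852648]), 'moment': array([0.01524858, 0.02566935, 0.03212328]), 'grasp_force': 0.0, 'grip_width': 0.08778423450914234}
{'fx': 497.15792627254376, 'fy': 497.15792627254376, 'cx': 253.11748265296765, 'cy': 191.7602833072745, 'world_to_cam': array([[-2.23783099e-02, -9.99749563e-01, -1.49143262e-04,
         7.48219534e-02],
       [ 9.92026425e-01, -2.22239425e-02,  1.24055103e-01,
        -4.93541610e-01],
       [-1.24027350e-01,  2.62818949e-03,  9.92275319e-01,
        -1.55120139e+00],
       [ 0.00000000e+00,  0.00000000e+00,  0.00000000e+00,
         1.00000000e+00]])}
```

View pics/top0.png

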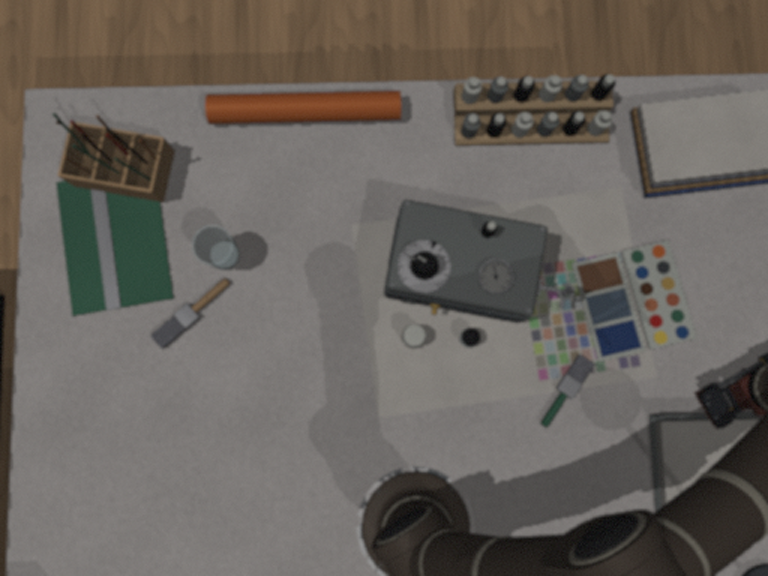

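View pics/side0.png

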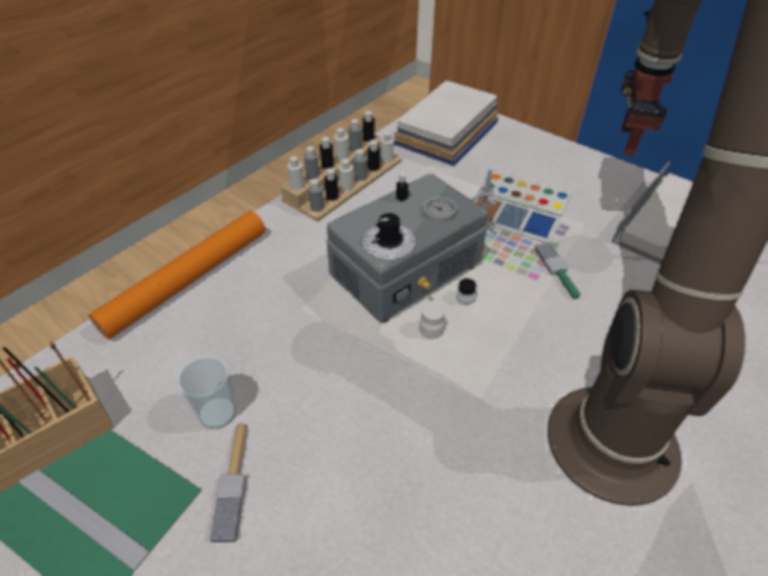

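The top view shows the knob at about (425,264)/1.5 with the dial around it, and the paint bottle at (490,228)/1.5 on the panel. The side view shows the knob top at (388,222)/1.5.

```bash
python3 - <<'E'
from h import *
import pickle
t,s=pickle.load(open("cams.pkl","rb"))
print(pix_at_z(t,283,176,.218), pix_at_z(t,283,177,.16))
print("bottle top",pix_at_z(t,490/1.5,227/1.5,.222))
a=pix_at_z(t,387/1.5,297/1.5,.16);b=pix_at_z(t,530/1.5,320/1.5,.16);print(a,b,np.degrees(np.arctan2(*(a-b)[:2])))
print(proj(s,pix_at_z(t,283,176,.218)))
st=get_state();print(R.from_rotvec(st["ee_rot"]).as_matrix())
A=cv2.resize(t["color"][130:222,250:370],(800,613))[:600]
B=cv2.resize(s["color"][110:200,210:330],(800,600))
cv2.imwrite("pics/tc.png",A[...,::-1])
E
```

```text
[ 0.51447893 -0.02080314  0.218     ] [ 0.52055972 -0.02443664  0.16      ]
bottle top [ 0.58151702 -0.14588254  0.222     ]
[0.46028926 0.0502759  0.16      ] [ 0.40929568 -0.22545404  0.16      ] 10.477910561030173
(np.float64(260.71727613062), np.float64(146.96619625129154))
[[ 8.96124636e-01  4.43801916e-01 -7.03998730e-04]
 [ 4.43802468e-01 -8.96123776e-01  1.24377055e-03]
 [-7.88822454e-05 -1.42700981e-03 -9.99998979e-01]]
```

View pics/tc.png

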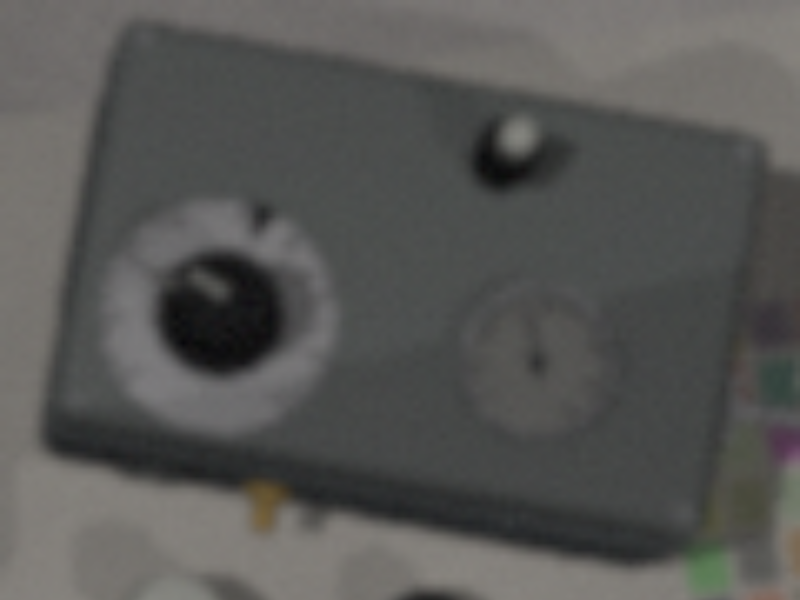

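Crop: knob centre near (220,312), white line pointing up-left to about (190,268), and marker at (262,215). That puts the pointer roughly 70° from the marker. I'll go above it for a close look.

send_rows(
  steps=[
    {"dp": [15, 34, 14], "dr": [0, 0, 2], "gripper": 1},
    {"dp": [15, 34, 14], "dr": [0, 0, 2], "gripper": 1},
    {"dp": [15, 34, 14], "dr": [0, 0, 2], "gripper": 1},
    {"dp": [15, 34, 14], "dr": [0, 0, 2], "gripper": 1},
    {"dp": [15, 34, 14], "dr": [0, 0, 2], "gripper": 1},
    {"dp": [15, 34, 14], "dr": [0, 0, 2], "gripper": 1},
    {"dp": [15, 34, 14], "dr": [0, 0, 2], "gripper": 1},
    {"dp": [15, 34, 0], "dr": [0, 0, 2], "gripper": 1},
  ],
)

```text
t: 1.1
eef_pos: [0.398, -0.2871, 0.3215]
ee_rot: [2.928, 1.136, 0.001]
contact_force: [0.9, 0.4, -0.3]
grip_width: 0.0881
grasp_force: 0.0
```

send_rows(
  steps=[
    {"dp": [15, 34, 0], "dr": [0, 0, 2], "gripper": 1},
    {"dp": [15, 34, 0], "dr": [0, 0, 2], "gripper": 1},
    {"dp": [15, 34, 0], "dr": [0, 0, 2], "gripper": 1},
    {"dp": [15, 34, 0], "dr": [0, 0, 2], "gripper": 1},
    {"dp": [15, 34, 0], "dr": [0, 0, 2], "gripper": 1},
    {"dp": [15, 34, 0], "dr": [0, 0, 2], "gripper": 1},
    {"dp": [15, 34, 0], "dr": [0, 0, 2], "gripper": 1},
    {"dp": [0, 0, 0], "dr": [0, 0, 0], "gripper": 1},
  ],
)

```text
t: 2.1
eef_pos: [0.5028, -0.0471, 0.3203]
ee_rot: [-2.764, -1.49, -0.0]
contact_force: [-0.6, 0.1, -0.5]
grip_width: 0.0877
grasp_force: 0.0
```

```bash
cat >> h.py <<'E'
def wset(st,c):
    """camera->world rotation, origin"""
    T=np.eye(4);T[:3,:3]=R.from_rotvec(st["ee_rot"]).as_matrix();T[:3,3]=st["eef_pos"]
    return T@c["tool_from_camera"]
def wpix(T,c,u,v,z):
    x,y=(u-c["cx"])/c["fx"],(v-c["cy"])/c["fy"]; r=np.hypot(x,y)
    k=np.sin(r)/r if r>1e-9 else 1
    d=T[:3,:3]@np.array([x*k,-y*k,-np.cos(r)]); o=T[:3,3]
    return o+d*(z-o[2])/d[2]
def wproj(T,c,p):
    q=np.linalg.inv(T)@np.append(p,1); a=np.array([q[0],-q[1]]);n=np.linalg.norm(a);th=np.arctan2(n,-q[2])
    return np.array([c["cx"],c["cy"]])+c["fx"]*th*a/n
E
python3 - <<'E'
from h import *
import pickle
st=get_state(); c=read_camera("wrist"); pickle.dump((st,c),open("w1.pkl","wb"))
print(st["t"],st["eef_pos"],st["ee_rot"],st["joint_pos"],c["tool_from_camera"],c["fx"],c["cx"],c["cy"])
T=wset(st,c);print(T[:3,3],wproj(T,c,[.517,-.022,.218]))
save(c,"w1.png",None,1.5)
E
```

```text
2.1 [ 0.50279014 -0.04706794  0.32030268] [-2.76431094e+00 -1.48986358e+00 -4.04318503e-04] [ 0.39919058  0.16530114 -0.45799296  1.71344689  0.07460898  1.2807265
 -0.65691802] [[ 1.35159325e-03  9.62727662e-01  2.70469263e-01  7.29155000e-02]
 [ 9.99998981e-01 -1.17675636e-03 -8.08579769e-04 -6.03858175e-05]
 [-4.60165684e-04  2.70470081e-01 -9.62728271e-01 -1.63327421e-01]
 [ 0.00000000e+00  0.00000000e+00  0.00000000e+00  1.00000000e+00]] 297.3186396354542 256.46366245157805 191.54809110868666
[0.54289706 0.01365646 0.48369332] [254.33371855 159.19231159]
```

View pics/w1.png

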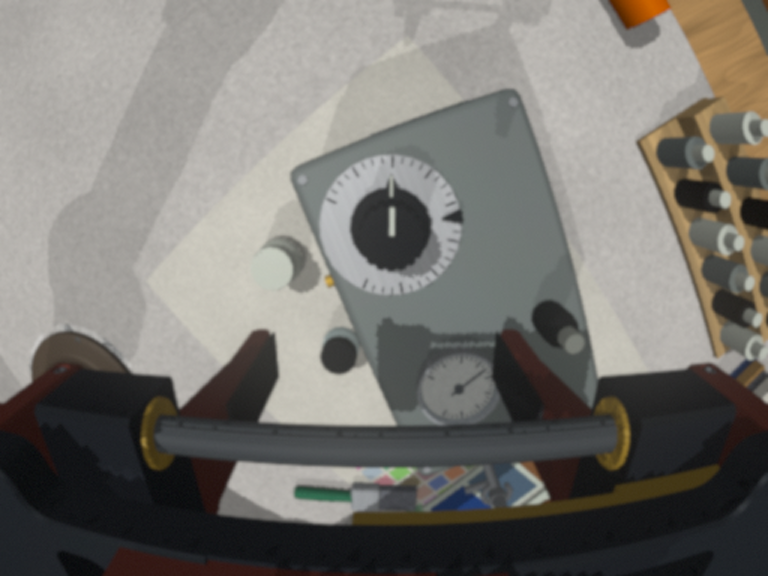

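The wrist view shows the dial centred near (391,224), the pointer nose at (391,178), the marker wedge at about (445–463,217), and nothing hidden. I'll take an enlarged crop.

```bash
python3 - <<'E'
from h import *
import pickle
st,c=pickle.load(open("w1.pkl","rb"))
save(c,"w1c.png",(205,95,315,202),5.5)
E
```

```text
(no output)
```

View pics/w1c.png

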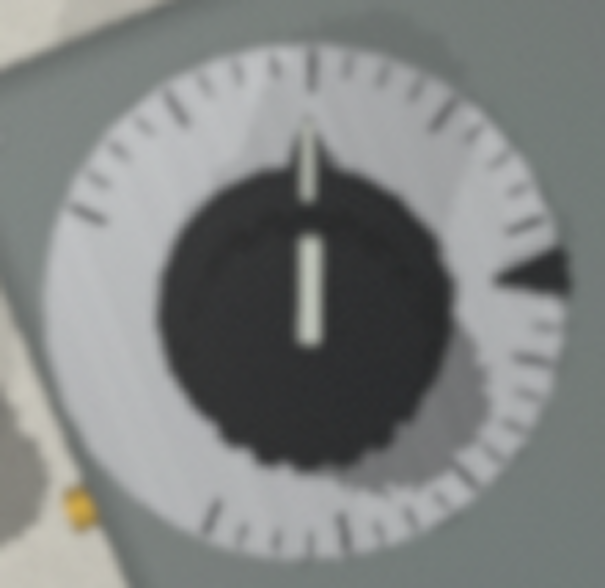

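```bash
cat > m.py <<'E'
from h import *
def meas(st,c,off,s,dial,ptr,mk,inner,zl=0):
    T=wset(st,c); W=lambda p,z: wpix(T,c,off[0]+(p[0]+.5)/s-.5,off[1]+(p[1]+.5)/s-.5,z)
    D=np.array([W(p,.162)[:2] for p in dial])
    A=np.c_[2*D,np.ones(len(D))]; x=np.linalg.lstsq(A,(D**2).sum(1),rcond=None)[0]; C=x[:2]
    print("centre",C,"r",np.sqrt(x[2]+C@C))
    for n,p,z in(("ptr",ptr,.170+zl),("mk",mk,.165),("top",inner,.218+zl)):
        d=W(p,z)[:2]-C; print(n,W(p,z)[:2],np.linalg.norm(d),np.degrees(np.arctan2(d[1],d[0])))
E
python3 - <<'E'
from m import *
import pickle
st,c=pickle.load(open("w1.pkl","rb"))
meas(st,c,(205,95),5.5,[(44,310),(567,310),(310,43),(300,560),(95,455),(480,500),(110,140),(480,110)],(308,118),(495,278),(310,345))
print(wpix(wset(st,c),c,205+310/5.5,95+237/5.5,.218))
y=R.from_rotvec(st["ee_rot"]).as_matrix()[:,1];print("tooly",np.degrees(np.arctan2(y[1],y[0])),y)
E
```

```text
centre [ 0.52231808 -0.02547796] r 0.052154223783329186
ptr [0.54306102 0.00640008] 0.03803260029048342 56.94807497830938
mk [ 0.55679513 -0.03990013] 0.03737199595011087 -22.700159921918285
top [ 0.5229445  -0.02384225] 0.0017515524060675437 69.045012302032
[ 0.53279375 -0.00941708  0.218     ]
tooly -33.35385131069697 [ 0.8352905  -0.54980782 -0.00106836]
```

Knob axis is at (0.522, −0.025), pointer at 56.9° and marker at −22.7°, so it needs about 79.6° clockwise. The finger line is already square to the pointer, so I'll descend.

send_rows(
  steps=[
    {"dp": [10, 11, 0], "gripper": 1},
    {"dp": [9.6, 10.8, 0], "gripper": 1},
    {"dp": [0, 0, -25], "gripper": 1},
    {"dp": [0, 0, -25], "gripper": 1},
    {"dp": [0, 0, -25], "gripper": 1},
    {"dp": [0, 0, -25], "gripper": 1},
    {"dp": [0, 0, -20], "gripper": 1},
    {"dp": [0, 0, -10], "gripper": 1},
  ],
)

```text
schema error: expected keys dp, dr, gripper
```

send_rows(
  steps=[
    {"dp": [0, 0, -6], "gripper": 1},
    {"dp": [0, 0, -6], "gripper": 1},
    {"dp": [0, 0, 0], "gripper": 1},
    {"dp": [0, 0, 0], "gripper": 1},
    {"dp": [0, 0, 0], "gripper": 1},
    {"dp": [0, 0, 0], "gripper": 1},
    {"dp": [0, 0, 0], "gripper": 1},
    {"dp": [0, 0, 0], "gripper": 1},
  ],
)

```text
schema error: expected keys dp, dr, gripper
```

send_rows(
  steps=[
    {"dp": [10, 11, 0], "dr": [0, 0, 0], "gripper": 1},
    {"dp": [9.6, 10.8, 0], "dr": [0, 0, 0], "gripper": 1},
    {"dp": [0, 0, -25], "dr": [0, 0, 0], "gripper": 1},
    {"dp": [0, 0, -25], "dr": [0, 0, 0], "gripper": 1},
    {"dp": [0, 0, -25], "dr": [0, 0, 0], "gripper": 1},
    {"dp": [0, 0, -20], "dr": [0, 0, 0], "gripper": 1},
    {"dp": [0, 0, -15], "dr": [0, 0, 0], "gripper": 1},
    {"dp": [0, 0, 0], "dr": [0, 0, 0], "gripper": 1},
  ],
)

```text
t: 3.15
eef_pos: [0.5216, -0.0282, 0.2097]
ee_rot: [-2.768, -1.483, 0.002]
contact_force: [0.4, -0.1, 0.6]
grip_width: 0.0881
grasp_force: 0.0
```

send_rows(
  steps=[
    {"dp": [0.4, 3, 0], "dr": [0, 0, 0], "gripper": 1},
    {"dp": [0, 0, -12], "dr": [0, 0, 0], "gripper": 1},
    {"dp": [0, 0, -12], "dr": [0, 0, 0], "gripper": 1},
    {"dp": [0, 0, -8], "dr": [0, 0, 0], "gripper": 1},
    {"dp": [0, 0, 0], "dr": [0, 0, 0], "gripper": 1},
    {"dp": [0, 0, 0], "dr": [0, 0, 0], "gripper": 1},
    {"dp": [0, 0, 0], "dr": [0, 0, 0], "gripper": 0.2},
    {"dp": [0, 0, 0], "dr": [0, 0, 0], "gripper": 0.1},
  ],
)

```text
t: 4.15
eef_pos: [0.5225, -0.0253, 0.1789]
ee_rot: [2.769, 1.483, 0.001]
contact_force: [0.0, -0.2, 0.7]
grip_width: 0.0711
grasp_force: 0.0
```

send_rows(
  newtons=15,
  steps=[
    {"dp": [0, 0, 0], "dr": [0, 0, 0], "gripper": -1},
    {"dp": [0, 0, 0], "dr": [0, 0, 0], "gripper": -1},
    {"dp": [0, 0, 0], "dr": [0, 0, 0], "gripper": -1},
    {"dp": [0, 0, 0], "dr": [0, 0, 0], "gripper": -1},
    {"dp": [0, 0, 0], "dr": [0, 0, 0], "gripper": -1},
    {"dp": [0, 0, 0], "dr": [0, 0, 0], "gripper": -1},
    {"dp": [0, 0, 0], "dr": [0, 0, 0], "gripper": -1},
    {"dp": [0, 0, 0], "dr": [0, 0, 0], "gripper": -1},
  ],
)

```text
t: 5.15
eef_pos: [0.5221, -0.0251, 0.1786]
ee_rot: [-2.769, -1.483, 0.0]
contact_force: [-2.9, 2.1, 2.7]
grip_width: 0.0415
grasp_force: 15.0
```

send_rows(
  newtons=40,
  steps=[
    {"dp": [0, 0, 0], "dr": [0, 0, 0], "gripper": -1},
    {"dp": [0, 0, 0], "dr": [0, 0, 0], "gripper": -1},
    {"dp": [0, 0, 0], "dr": [0, 0, -3], "gripper": -1},
    {"dp": [0, 0, 0], "dr": [0, 0, -5], "gripper": -1},
    {"dp": [0, 0, 0], "dr": [0, 0, -5], "gripper": -1},
    {"dp": [0, 0, 0], "dr": [0, 0, -5], "gripper": -1},
    {"dp": [0, 0, 0], "dr": [0, 0, -5], "gripper": -1},
    {"dp": [0, 0, 0], "dr": [0, 0, -5], "gripper": -1},
  ],
)

```text
t: 6.15
eef_pos: [0.5218, -0.0247, 0.1786]
ee_rot: [-3.046, -0.766, 0.001]
contact_force: [-5.3, 3.1, 6.1]
grip_width: 0.0414
grasp_force: 40.0
```

send_rows(
  steps=[
    {"dp": [0, 0, 0], "dr": [0, 0, -7], "gripper": -1},
    {"dp": [0, 0, 0], "dr": [0, 0, -7], "gripper": -1},
    {"dp": [0, 0, 0], "dr": [0, 0, -7], "gripper": -1},
    {"dp": [0, 0, 0], "dr": [0, 0, -7], "gripper": -1},
    {"dp": [0, 0, 0], "dr": [0, 0, -7], "gripper": -1},
    {"dp": [0, 0, 0], "dr": [0, 0, -7], "gripper": -1},
    {"dp": [0, 0, 0], "dr": [0, 0, -6], "gripper": -1},
    {"dp": [0, 0, 0], "dr": [0, 0, -3], "gripper": -1},
  ],
)

```text
t: 7.15
eef_pos: [0.5218, -0.0238, 0.1787]
ee_rot: [-3.079, 0.618, 0.002]
contact_force: [-5.4, 5.5, 5.0]
grip_width: 0.0413
grasp_force: 40.0
```

```bash
python3 - <<'E'
from h import *
import pickle
st=get_state(); c=read_camera("wrist"); pickle.dump((st,c),open("w2.pkl","wb"))
y=R.from_rotvec(st["ee_rot"]).as_matrix()[:,1];print("tooly",np.degrees(np.arctan2(y[1],y[0])),st["eef_pos"],st["contact_force"],st["moment"],st["joint_pos"])
T=wset(st,c);u=wproj(T,c,[.522,-.025,.165]).astype(int)
m=wproj(T,c,[.522+.038*np.cos(np.radians(-22.7)),-.025+.038*np.sin(np.radians(-22.7)),.17]);print(u,m)
x0,y0=max(0,int(m[0])-60),max(0,int(m[1])-40);print(x0,y0)
save(c,"w2c.png",(x0,y0,x0+120,y0+90),6.5)
E
```

```text
tooly -112.70597805004446 [ 0.52182776 -0.02376206  0.17867016] [-5.39388324  5.53394702  5.04024143] [1.34623457 1.29898059 0.11958229] [ 0.12475421  0.29426644 -0.20794844  1.88445693  0.07093     0.97094728
 -2.08172629]
[256 226] [256.38112812 170.11966066]
196 130
```

View pics/w2c.png

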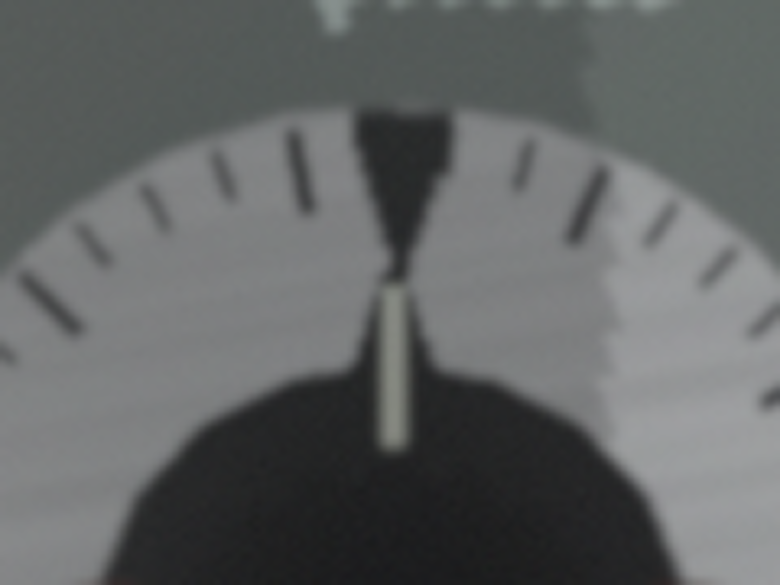

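The pointer line is at x≈396 and the wedge tip at x≈400, so it is about 0.7° short. I'll trim that, then start pulling gently.

send_rows(
  steps=[
    {"dp": [0, 0, 0], "dr": [0, 0, -0.7], "gripper": -1},
    {"dp": [0, 0, 0], "dr": [0, 0, 0], "gripper": -1},
    {"dp": [0, 0, 0], "dr": [0, 0, 0], "gripper": -1},
    {"dp": [0, 0, 0.3], "dr": [0, 0, 0], "gripper": -1},
    {"dp": [0, 0, 0.3], "dr": [0, 0, 0], "gripper": -1},
    {"dp": [0, 0, 0.4], "dr": [0, 0, 0], "gripper": -1},
    {"dp": [0, 0, 0], "dr": [0, 0, 0], "gripper": -1},
    {"dp": [0, 0, 0], "dr": [0, 0, 0], "gripper": -1},
  ],
)

```text
t: 8.2
eef_pos: [0.5216, -0.0238, 0.1789]
ee_rot: [-3.076, 0.634, 0.003]
contact_force: [-3.0, 5.6, -1.2]
grip_width: 0.0415
grasp_force: 40.0
```

```bash
python3 - <<'E'
from h import *
import pickle
st=get_state(); c=read_camera("wrist"); pickle.dump((st,c),open("w3.pkl","wb"))
y=R.from_rotvec(st["ee_rot"]).as_matrix()[:,1];print(st["eef_pos"],"tooly",np.degrees(np.arctan2(y[1],y[0])),st["contact_force"],st["moment"])
save(c,"w3c.png",(196,130,316,220),6.5)
E
```

```text
[ 0.52162294 -0.02377187  0.17885967] tooly -113.28025817779279 [-2.96104602  5.64744608 -1.21591066] [1.40465502 0.72365345 0.07639634]
```

View pics/w3c.png

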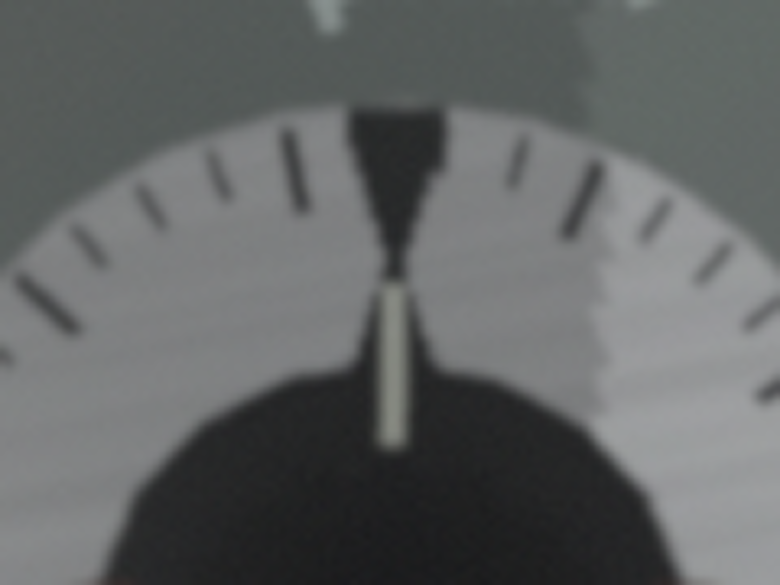

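Aligned: pointer and wedge tip are both at x≈396. The arm yields about 7 N/mm, so I'll pull in small increments.

send_rows(
  steps=[
    {"dp": [0, 0, 0.3], "dr": [0, 0, 0], "gripper": -1},
    {"dp": [0, 0, 0.3], "dr": [0, 0, 0], "gripper": -1},
    {"dp": [0, 0, 0.3], "dr": [0, 0, 0], "gripper": -1},
    {"dp": [0, 0, 0.3], "dr": [0, 0, 0], "gripper": -1},
    {"dp": [0, 0, 0.3], "dr": [0, 0, 0], "gripper": -1},
    {"dp": [0, 0, 0], "dr": [0, 0, 0], "gripper": -1},
    {"dp": [0, 0, 0], "dr": [0, 0, 0], "gripper": -1},
    {"dp": [0, 0, 0], "dr": [0, 0, 0], "gripper": -1},
  ],
)

```text
t: 9.25
eef_pos: [0.5216, -0.0237, 0.1803]
ee_rot: [-3.076, 0.634, 0.003]
contact_force: [-3.6, 6.0, -2.5]
grip_width: 0.0413
grasp_force: 40.0
```

send_rows(
  steps=[
    {"dp": [0, 0, 0.3], "dr": [0, 0, 0], "gripper": -1},
    {"dp": [0, 0, 0.3], "dr": [0, 0, 0], "gripper": -1},
    {"dp": [0, 0, 0.3], "dr": [0, 0, 0], "gripper": -1},
    {"dp": [0, 0, 0.3], "dr": [0, 0, 0], "gripper": -1},
    {"dp": [0, 0, 0.3], "dr": [0, 0, 0], "gripper": -1},
    {"dp": [0, 0, 0], "dr": [0, 0, 0], "gripper": -1},
    {"dp": [0, 0, 0], "dr": [0, 0, 0], "gripper": -1},
    {"dp": [0, 0, 0], "dr": [0, 0, 0], "gripper": -1},
  ],
)

```text
t: 10.25
eef_pos: [0.5216, -0.0237, 0.1818]
ee_rot: [-3.076, 0.634, 0.003]
contact_force: [-3.0, 5.5, -0.7]
grip_width: 0.0411
grasp_force: 40.0
```

send_rows(
  steps=[
    {"dp": [0, 0, 0.3], "dr": [0, 0, 0], "gripper": -1},
    {"dp": [0, 0, 0.3], "dr": [0, 0, 0], "gripper": -1},
    {"dp": [0, 0, 0.3], "dr": [0, 0, 0], "gripper": -1},
    {"dp": [0, 0, 0.3], "dr": [0, 0, 0], "gripper": -1},
    {"dp": [0, 0, 0.3], "dr": [0, 0, 0], "gripper": -1},
    {"dp": [0, 0, 0], "dr": [0, 0, 0], "gripper": -1},
    {"dp": [0, 0, 0], "dr": [0, 0, 0], "gripper": -1},
    {"dp": [0, 0, 0], "dr": [0, 0, 0], "gripper": -1},
  ],
)

```text
t: 11.25
eef_pos: [0.5216, -0.0238, 0.1833]
ee_rot: [-3.076, 0.634, 0.003]
contact_force: [-4.1, 5.3, -1.8]
grip_width: 0.0416
grasp_force: 40.0
```

send_rows(
  steps=[
    {"dp": [0, 0, 0.3], "dr": [0, 0, 0], "gripper": -1},
    {"dp": [0, 0, 0.3], "dr": [0, 0, 0], "gripper": -1},
    {"dp": [0, 0, 0.3], "dr": [0, 0, 0], "gripper": -1},
    {"dp": [0, 0, 0.3], "dr": [0, 0, 0], "gripper": -1},
    {"dp": [0, 0, 0.3], "dr": [0, 0, 0], "gripper": -1},
    {"dp": [0, 0, 0], "dr": [0, 0, 0], "gripper": -1},
    {"dp": [0, 0, 0], "dr": [0, 0, 0], "gripper": -1},
    {"dp": [0, 0, 0], "dr": [0, 0, 0], "gripper": -1},
  ],
)

```text
t: 12.25
eef_pos: [0.5216, -0.0238, 0.1848]
ee_rot: [-3.076, 0.634, 0.003]
contact_force: [-3.4, 5.7, -1.6]
grip_width: 0.0414
grasp_force: 40.0
```

send_rows(
  steps=[
    {"dp": [0, 0, 0.3], "dr": [0, 0, 0], "gripper": -1},
    {"dp": [0, 0, 0.3], "dr": [0, 0, 0], "gripper": -1},
    {"dp": [0, 0, 0.3], "dr": [0, 0, 0], "gripper": -1},
    {"dp": [0, 0, 0.3], "dr": [0, 0, 0], "gripper": -1},
    {"dp": [0, 0, 0.3], "dr": [0, 0, 0], "gripper": -1},
    {"dp": [0, 0, 0], "dr": [0, 0, 0], "gripper": -1},
    {"dp": [0, 0, 0], "dr": [0, 0, 0], "gripper": -1},
    {"dp": [0, 0, 0], "dr": [0, 0, 0], "gripper": -1},
  ],
)

```text
t: 13.25
eef_pos: [0.5215, -0.0237, 0.1859]
ee_rot: [-3.076, 0.633, 0.004]
contact_force: [-2.8, 6.0, -4.1]
grip_width: 0.0412
grasp_force: 40.0
```

send_rows(
  steps=[
    {"dp": [0, 0, 0.2], "dr": [0, 0, 0], "gripper": -1},
    {"dp": [0, 0, 0.2], "dr": [0, 0, 0], "gripper": -1},
    {"dp": [0, 0, 0.2], "dr": [0, 0, 0], "gripper": -1},
    {"dp": [0, 0, 0.2], "dr": [0, 0, 0], "gripper": -1},
    {"dp": [0, 0, 0], "dr": [0, 0, 0], "gripper": -1},
    {"dp": [0, 0, 0], "dr": [0, 0, 0], "gripper": -1},
    {"dp": [0, 0, 0], "dr": [0, 0, 0], "gripper": -1},
    {"dp": [0, 0, 0], "dr": [0, 0, 0], "gripper": -1},
  ],
)

```text
t: 14.25
eef_pos: [0.5214, -0.0237, 0.1863]
ee_rot: [-3.076, 0.633, 0.005]
contact_force: [-1.4, 6.6, -7.8]
grip_width: 0.0415
grasp_force: 40.0
```

send_rows(
  steps=[
    {"dp": [0, 0, 0.2], "dr": [0, 0, 0], "gripper": -1},
    {"dp": [0, 0, 0], "dr": [0, 0, 0], "gripper": -1},
    {"dp": [0, 0, 0.2], "dr": [0, 0, 0], "gripper": -1},
    {"dp": [0, 0, 0], "dr": [0, 0, 0], "gripper": -1},
    {"dp": [0, 0, 0.2], "dr": [0, 0, 0], "gripper": -1},
    {"dp": [0, 0, 0], "dr": [0, 0, 0], "gripper": -1},
    {"dp": [0, 0, 0], "dr": [0, 0, 0], "gripper": -1},
    {"dp": [0, 0, 0], "dr": [0, 0, 0], "gripper": -1},
  ],
)

```text
t: 15.25
eef_pos: [0.5213, -0.0237, 0.1867]
ee_rot: [-3.076, 0.633, 0.005]
contact_force: [-0.6, 5.7, -10.4]
grip_width: 0.0414
grasp_force: 40.0
```

send_rows(
  steps=[
    {"dp": [0, 0, 0.2], "dr": [0, 0, 0], "gripper": -1},
    {"dp": [0, 0, 0], "dr": [0, 0, 0], "gripper": -1},
    {"dp": [0, 0, 0.2], "dr": [0, 0, 0], "gripper": -1},
    {"dp": [0, 0, 0], "dr": [0, 0, 0], "gripper": -1},
    {"dp": [0, 0, 0], "dr": [0, 0, 0], "gripper": -1},
    {"dp": [0, 0, 0], "dr": [0, 0, 0], "gripper": -1},
    {"dp": [0, 0, 0], "dr": [0, 0, 0], "gripper": -1},
    {"dp": [0, 0, 0], "dr": [0, 0, 0], "gripper": -1},
  ],
)

```text
t: 16.25
eef_pos: [0.5213, -0.0236, 0.1869]
ee_rot: [-3.076, 0.633, 0.005]
contact_force: [-0.3, 6.6, -11.3]
grip_width: 0.0415
grasp_force: 40.0
```

send_rows(
  steps=[
    {"dp": [0, 0, 0.2], "dr": [0, 0, 0], "gripper": -1},
    {"dp": [0, 0, 0], "dr": [0, 0, 0], "gripper": -1},
    {"dp": [0, 0, 0.2], "dr": [0, 0, 0], "gripper": -1},
    {"dp": [0, 0, 0], "dr": [0, 0, 0], "gripper": -1},
    {"dp": [0, 0, 0], "dr": [0, 0, 0], "gripper": -1},
    {"dp": [0, 0, 0], "dr": [0, 0, 0], "gripper": -1},
    {"dp": [0, 0, 0], "dr": [0, 0, 0], "gripper": -1},
    {"dp": [0, 0, 0], "dr": [0, 0, 0], "gripper": -1},
  ],
)

```text
t: 17.25
eef_pos: [0.5213, -0.0236, 0.1873]
ee_rot: [-3.076, 0.633, 0.005]
contact_force: [-1.2, 6.5, -11.1]
grip_width: 0.0413
grasp_force: 40.0
```

send_rows(
  steps=[
    {"dp": [0, 0, 0.2], "dr": [0, 0, 0], "gripper": -1},
    {"dp": [0, 0, 0], "dr": [0, 0, 0], "gripper": -1},
    {"dp": [0, 0, 0.2], "dr": [0, 0, 0], "gripper": -1},
    {"dp": [0, 0, 0], "dr": [0, 0, 0], "gripper": -1},
    {"dp": [0, 0, 0], "dr": [0, 0, 0], "gripper": -1},
    {"dp": [0, 0, 0], "dr": [0, 0, 0], "gripper": -1},
    {"dp": [0, 0, 0], "dr": [0, 0, 0], "gripper": -1},
    {"dp": [0, 0, 0], "dr": [0, 0, 0], "gripper": -1},
  ],
)

```text
t: 18.25
eef_pos: [0.5215, -0.0237, 0.1886]
ee_rot: [-3.076, 0.633, 0.004]
contact_force: [-1.9, 7.1, -3.0]
grip_width: 0.0411
grasp_force: 40.0
```

It clicked: the force dropped from 11 to 3 N. Now on to the stop.

send_rows(
  steps=[
    {"dp": [0, 0, 0.2], "dr": [0, 0, 0], "gripper": -1},
    {"dp": [0, 0, 0], "dr": [0, 0, 0], "gripper": -1},
    {"dp": [0, 0, 0.2], "dr": [0, 0, 0], "gripper": -1},
    {"dp": [0, 0, 0], "dr": [0, 0, 0], "gripper": -1},
    {"dp": [0, 0, 0.2], "dr": [0, 0, 0], "gripper": -1},
    {"dp": [0, 0, 0.2], "dr": [0, 0, 0], "gripper": -1},
    {"dp": [0, 0, 0], "dr": [0, 0, 0], "gripper": -1},
    {"dp": [0, 0, 0], "dr": [0, 0, 0], "gripper": -1},
  ],
)

```text
t: 19.25
eef_pos: [0.5214, -0.0236, 0.1887]
ee_rot: [-3.076, 0.633, 0.005]
contact_force: [-0.8, 5.5, -9.4]
grip_width: 0.0413
grasp_force: 40.0
```

It's against the stop: 0.8 mm commanded gave +6.4 N and no motion. I'll firm it up to about 14 N.

send_rows(
  steps=[
    {"dp": [0, 0, 0.2], "dr": [0, 0, 0], "gripper": -1},
    {"dp": [0, 0, 0.2], "dr": [0, 0, 0], "gripper": -1},
    {"dp": [0, 0, 0.2], "dr": [0, 0, 0], "gripper": -1},
    {"dp": [0, 0, 0], "dr": [0, 0, 0], "gripper": -1},
    {"dp": [0, 0, 0], "dr": [0, 0, 0], "gripper": -1},
    {"dp": [0, 0, 0], "dr": [0, 0, 0], "gripper": -1},
    {"dp": [0, 0, 0], "dr": [0, 0, 0], "gripper": -1},
    {"dp": [0, 0, 0], "dr": [0, 0, 0], "gripper": -1},
  ],
)

```text
t: 20.25
eef_pos: [0.5214, -0.0237, 0.1888]
ee_rot: [-3.076, 0.633, 0.005]
contact_force: [0.3, 6.6, -14.1]
grip_width: 0.0412
grasp_force: 40.0
```

send_rows(
  steps=[
    {"dp": [0, 0, -0.5], "dr": [0, 0, 0], "gripper": -1},
    {"dp": [0, 0, -0.5], "dr": [0, 0, 0], "gripper": -1},
    {"dp": [0, 0, -0.4], "dr": [0, 0, 0], "gripper": -1},
    {"dp": [0, 0, 0], "dr": [0, 0, 0], "gripper": -1},
    {"dp": [0, 0, 0], "dr": [0, 0, 0], "gripper": 0.5},
    {"dp": [0, 0, 0], "dr": [0, 0, 0], "gripper": 1},
    {"dp": [0, 0, 0], "dr": [0, 0, 0], "gripper": 1},
    {"dp": [0, 0, 0], "dr": [0, 0, 0], "gripper": 1},
  ],
)

```text
t: 21.25
eef_pos: [0.5226, -0.0256, 0.1899]
ee_rot: [3.076, -0.636, 0.001]
contact_force: [-0.4, 0.5, 0.4]
grip_width: 0.0778
grasp_force: 0.0
```

send_rows(
  steps=[
    {"dp": [0, 0, 0], "dr": [0, 0, 0], "gripper": 1},
    {"dp": [0, 0, 5], "dr": [0, 0, 0], "gripper": 1},
    {"dp": [0, 0, 15], "dr": [0, 0, 0], "gripper": 1},
    {"dp": [0, 0, 25], "dr": [0, 0, 0], "gripper": 1},
    {"dp": [0, 0, 25], "dr": [0, 0, 0], "gripper": 1},
    {"dp": [0, 0, 25], "dr": [0, 0, 0], "gripper": 1},
    {"dp": [0, 0, 15], "dr": [0, 0, 0], "gripper": 1},
    {"dp": [0, 0, 0], "dr": [0, 0, 0], "gripper": 1},
  ],
)

```text
t: 22.25
eef_pos: [0.5229, -0.0253, 0.301]
ee_rot: [-3.076, 0.636, -0.004]
contact_force: [-0.7, -0.1, 0.5]
grip_width: 0.0881
grasp_force: 0.0
```

```bash
python3 - <<'E'
from h import *
import pickle
st=get_state(); c=read_camera("wrist"); pickle.dump((st,c),open("w4.pkl","wb"))
T=wset(st,c);u=wproj(T,c,[.522,-.025,.165]).astype(int);print(u,st["eef_pos"],st["t"])
x0,y0=u[0]-60,u[1]-60;print(x0,y0)
save(c,"w4c.png",(x0,y0,x0+120,y0+108),5.5)
E
```

```text
[255 183] [ 0.52286847 -0.02525261  0.30102868] 22.25
195 123
```

View pics/w4c.png

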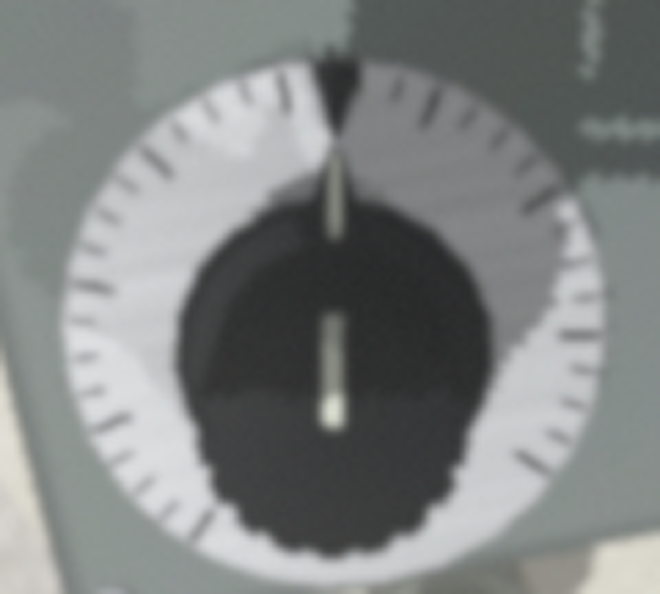

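Pointer (x≈336) is still at the wedge tip. I'll check numerically that the knob stayed up, and hand in if it has.

```bash
python3 - <<'E'
from m import *
import pickle
st,c=pickle.load(open("w4.pkl","rb"))
for zl in (0,.0095):
    meas(st,c,(195,123),5.5,[(65,330),(605,330),(335,582),(140,140),(525,140),(125,500),(520,510)],(337,150),(336,138),(333,430),zl)
E
```

```text
centre [ 0.52152025 -0.02407397] r 0.05189521741075459
ptr [ 0.55444146 -0.03932992] 0.0362842894451314 -24.86338950265372
mk [ 0.55596588 -0.03976994] 0.037853199439333324 -24.497521195630725
top [ 0.51969083 -0.02382685] 0.0018460343975999348 172.3071422476192
centre [ 0.52152025 -0.02407397] r 0.05189521741075459
ptr [ 0.55558186 -0.03985189] 0.037538456554914244 -24.854382298240882
mk [ 0.55596588 -0.03976994] 0.037853199439333324 -24.497521195630725
top [ 0.52239247 -0.0250479 ] 0.001307398979546338 -48.153476735280094
```

The raised position (about 9.5 mm) fits the picture: pointer radius 37.5 mm and the knob top over the axis. The angles agree within 0.4°.

```bash
python3 -c "
from rig import *
print(hand_in())"
```

```text
the job is handed in; nothing more can be done
None
```

The knob is turned to the set marker (within about 0.4° by the wrist camera), pulled up through its click and held against the stop at about 14 N, then let go; handed in at about 22 s, with the bottles, jar and brushes never approached.

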